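Charge the glaze mill jar through its funnel

ROBOT

A 7-joint arm with a two-finger parallel gripper is mounted at the origin on the work surface. World frame = base frame: x ahead of the robot, y to its left, z up, the work surface at z = 0. Lengths are in m, angles in rad, forces in N, time in s.
With the tool pointing down it reaches from about 0.425 to 0.925 m from the base axis. Payload 6.8 kg.
Tool frame: the origin (TCP) lies at the very end of the fingers, on their centre line; the grasp point (between the pads) lies 19 mm behind it; y points along the fingers, z is the direction in which the jaws open and shut, and the axes are right-handed (so a half turn about y gives the same grasp; the last joint's range is limited). The gripper opens to 85 mm and grips with 20 to 120 N. Pads are 22 mm wide; open, the fingers measure 114 mm over their backs; the gripper's body (76 mm by 85 mm) begins 54 mm behind the grasp point. The pads swing forward as they close: fully open they stand 13 mm farther back than shut.
Start: joints at [-1.418, 0.477, 0.022, 1.555, -0.011, 1.109, -0.083], TCP at [0.174, 0.652, 0.231] pointing down, gripper open.
Joint ranges: [-2.96, 2.96], [-0.34, 2.1], [-1.41, 1.46], [0.24, 2.44], [-1.37, 4.51], [0.17, 1.92], [-2.96, 2.96]. Speed limits (rad/s): [2.39, 2.39, 3.14, 3.14, 3.14, 3.14, 3.14].

INTERFACE

Orientations are given as a rotation vector (axis times angle).
In Python, from bench import r gives the robot as it stands.
- The arm moves only by the tool drive_tool, never from a script. Its argument "series" is a list of rows, each a list of 7 numbers: the shift along the tool's x, y, z in mm, then the turn, a rotation vector about the tool's x, y, z in degrees, then the finger opening in mm, from 0 to 85.4. In form: [[tx, ty, tz, wx, wy, wz, grip], ...]. A call has 1 to 5 rows; each row is the pose to reach, as a shift and turn from the pose measured when the call began, along the tool's axes at that moment; what a row does not reach only later rows make up. A row lasts 1/10 s, in which the tool goes at most 50 mm and 8.59 degrees, less where a joint would pass 70% of its speed; a pose out of reach is approached as far as the arm can. A call with a gripper value outside its range is refused whole. The fingers move at their own pace and stop on an object; "squeeze" is the grip in N (left out, the last holds). Time passes only in rows, so rows that repeat a pose let the fingers close. It gives the time, the measured TCP pose, the force and the opening at its end, in the units of the state.
- r.get_obs(): the state, without advancing time (a new reading comes with each control period).
- r.grab_frame(name): name is "scene" or "top" or "wrist"; returns a dict with "frame" (400x640x3 uint8, blue, green, red), "intrinsics" (3x3 intrinsics, pixels), "rvec" (rotation vector, rad) and "tvec" (3), from world to camera coordinates, as OpenCV has them. Camera axes: x right, y down, z forward; pixel columns grow to the right and rows downward; lengths in m; the calibration is good to about 2 mm. A picture is of the moment at which its call begins. There is no depth.
- r.hand_in(): hands the job in, once; it reports no verdict.
The state is a dict: "clock": time; "joints": joint angles; "qvel": joint speeds; "tau": joint torques, N m; "tcp_pos": TCP position; "orientation": TCP orientation; "contact_force": force on the tool from outside, world axes, zero at the start; "moment": the same for the moment, N m; "grip_width": finger opening in m.
Only numpy, scipy, OpenCV 4.12 (cv2) and the standard library are available. Lean on these libraries where they do the work, as an engineer would, in place of code of your own. Each camera call takes 0.05 s, during which the arm holds its last target.

TASK

Load the mill jar for grinding glaze: take the two short white milling cylinders from the wooden board and let each one go close over the steel funnel, not from high up, so that both drop through into the jar. Leave the tall kiln post on the same board standing where it is.

Things in the scene. Friction and masses are not known exactly. Their poses are not given: they have to be found in the camera images.
- cyl_a_centre (a point): Centre (half-way up) of the first milling cylinder: solid white ceramic, 28 mm in diameter, 36 mm tall, about 80 g, loose, standing on end (z axis up) on a wooden board 12 mm thick on the work surface. Four white pieces stand on the board in a 110 mm square, in changing order, gaps at least 50 mm: the two cylinders, the tall post and a flat disc (50 mm wide, 18 mm thick) that is not needed.
- cyl_b_centre (a point): Centre (half-way up) of the second milling cylinder, the same as the first: 28 mm in diameter, 36 mm tall, loose, standing on end on the same board. z axis up.
- post_centre (a point): Centre (half-way up) of the kiln post: white ceramic, 28 mm in diameter like the milling cylinders but 75 mm tall, loose, standing on the same board, to be left there. z axis up.
- funnel_mouth (a point): Centre of the steel funnel's mouth, at rim height, 165 mm above the work surface; z axis up. The funnel is fixed in a fixed white jar 110 mm wide. Mouth 122 mm wide inside; the cone narrows over 50 mm of height to a throat 50 mm wide, which ends 67 mm below the rim. The jar is 100 mm wide inside, its floor 157 mm below the rim. (Another jar nearby has a black lid and no funnel.)
There are look-alikes about, which are no part of the job. Leave any red look-alike of the part that bears cyl_b_centre alone. Leave any red look-alike of the part that bears cyl_a_centre alone.

How it is judged:
At the end, for the whole second after the job is handed in: Both milling cylinders lie at rest inside the jar, their centres more than 85 mm below the funnel's rim and within 50 mm of the jar's axis, and the tall post stands upright (within 11 degrees) on the board within 30 mm of where it started (horizontal distance between each of cyl_a_centre, cyl_b_centre and funnel_mouth below 0.05 m and z of each of cyl_a_centre, cyl_b_centre in the frame of funnel_mouth below -0.085 m and linear speed of each of cyl_a, cyl_b below 0.05 m/s and distance of post_centre from where it was at the start of the episode below 0.03 m and angle between post_centre's own z axis and vertical below 0.2 rad); the robot touches nothing.
It fails at once if a milling cylinder falls from high up (moves faster than 2.2 m/s, as when let go about 10 cm or more above the funnel's rim) (linear speed of any of cyl_a, cyl_b above 2.2 m/s).
It fails at once if the tall post is knocked over or carried off (distance of post_centre from where it was at the start of the episode above 0.06 m or angle between post_centre's own z axis and vertical above 0.6 rad).
It also fails if it takes over 54 s, if anything falls off the work surface, if the arm or the gripper's body presses on something with over 40 N, if the wrist force passes 120 N, or if a joint passes its speed limit or range.

## Working session

There is one attempt and no reset: what is moved stays moved. The work goes in short steps, Python scripts to look and compute and a tool call to move; the robot and the scene stay as the last step left them, time stands still between calls to the robot, and variables do not carry over. Pictures are saved under pics/ and viewed, and the job is handed in when it is done.

Besides the shell and the picture viewer there is one more tool, called after "Request:" in YAML: its name, and indented under it one key for each argument. drive_tool: Moves the arm, as the interface text tells. Its arguments: {"type":"object","properties":{"series":{"type":"array","items":{"type":"array","items":{"type":"number"}}},"squeeze":{"type":"number"}},"required":["series"]}

```bash
mkdir -p pics; ls
python3 - <<'E'
from bench import r
import cv2
o=r.get_obs()
for k in ("clock","tcp_pos","orientation","grip_width","contact_force"): print(k,o[k])
for n in ("scene","top","wrist"):
    f=r.grab_frame(n); cv2.imwrite(f"pics/{n}0.png",f["frame"]); print(n,f["intrinsics"],f["rvec"],f["tvec"])
E
```

```text
pics
clock 0.0
tcp_pos [0.17386511 0.65158998 0.23030064]
orientation [-1.56297242  0.20483304 -0.20461778]
grip_width 0.08569924942704304
contact_force [ 0.44015803 -0.22635008  0.59882004]
scene [[397.44374317   0.         316.89256189]
 [  0.         397.44374317 194.54524985]
 [  0.           0.           1.        ]] [ 1.36725451  2.21395914 -0.8749171 ] [ 0.19682071 -0.22315728  1.12511521]
top [[439.50054371   0.         324.90242919]
 [  0.         439.50054371 202.54577574]
 [  0.           0.           1.        ]] [ 2.13659531 -2.1340387   0.12964521] [0.03352974 0.50112758 0.99721117]
wrist [[311.3587465    0.         323.1774686 ]
 [  0.         311.3587465  198.16775121]
 [  0.           0.           1.        ]] [-2.30074239 -1.76966952 -0.25310846] [-0.67424246 -0.03710537  0.38070951]
```

View pics/scene0.png

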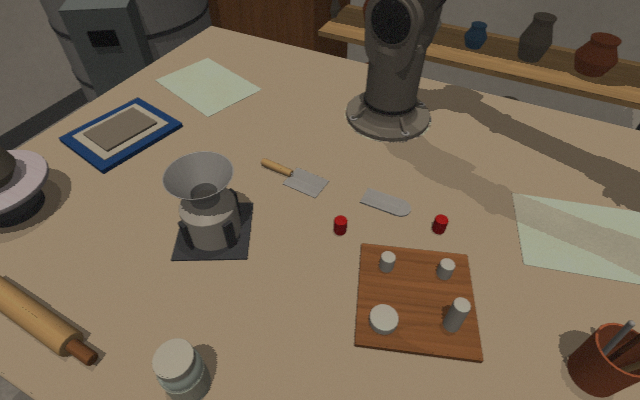

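View pics/top0.png

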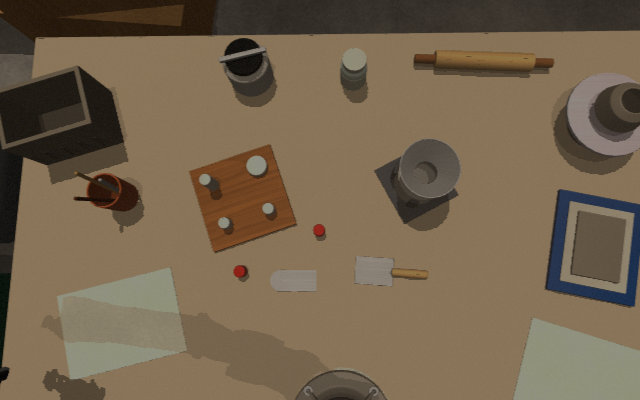

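View pics/wrist0.png

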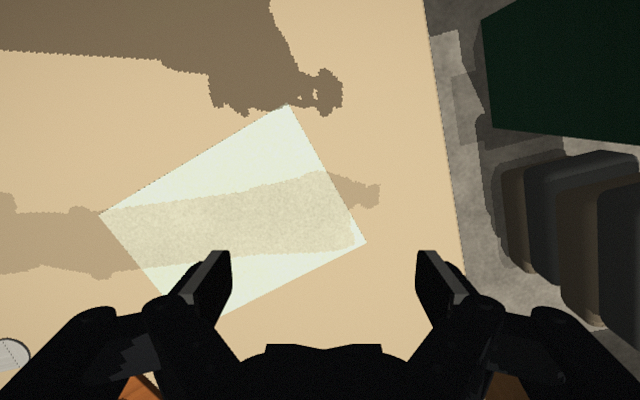

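The cylinders are at about (224,223) and (268,209) in the top view, and at (446,269) and (388,261) in the scene view. The post is at top (205,180), the disc at top (257,166), the funnel mouth at top (428,170). The red look-alikes are at top (240,271) and (319,230).

```bash
cat > h.py <<'E'
import numpy as np, cv2
from scipy.spatial.transform import Rotation as R
def ray(f,p):
    M=R.from_rotvec(np.ravel(f["rvec"])).as_matrix(); t=np.ravel(f["tvec"])
    d=M.T@np.linalg.solve(f["intrinsics"],[p[0],p[1],1]); return -M.T@t,d
def plane(f,p,z):
    c,d=ray(f,p); return c+d*(z-c[2])/d[2]
def tri(fs,ps):
    A=np.zeros((3,3));b=np.zeros(3)
    for f,p in zip(fs,ps):
        c,d=ray(f,p); d=d/np.linalg.norm(d); P=np.eye(3)-np.outer(d,d); A+=P;b+=P@c
    return np.linalg.solve(A,b)
def proj(f,X): return cv2.projectPoints(np.array([X],float),np.ravel(f["rvec"]),np.ravel(f["tvec"]),f["intrinsics"],None)[0].ravel()
E
python3 - <<'E'
from bench import r
from h import *
T=r.grab_frame("top");S=r.grab_frame("scene")
o=r.get_obs(); print("tcp px",proj(T,o["tcp_pos"]),proj(S,o["tcp_pos"]), o["clock"])
print(R.from_rotvec(o["orientation"]).as_matrix().round(3))
for n,f,roi in (("top",T,(180,140,120,110)),("scene",S,(350,240,140,120))):
    x,y,w,h=roi; im=f["frame"][y:y+h,x:x+w]; hsv=cv2.cvtColor(im,cv2.COLOR_BGR2HSV)
    for vmin in (60,150):
        m=((hsv[...,1]<60)&(hsv[...,2]>vmin)).astype(np.uint8)
        k,l,st,c=cv2.connectedComponentsWithStats(m)
        for i in range(1,k):
            if st[i,4]>20: print(n,vmin,st[i]+[x,y,0,0,0],(c[i]+[x,y]).round(1), *[plane(f,c[i]+[x,y],z).round(3)[:2] for z in (.03,.048,.087)])
t=T["frame"][130:260,170:310]; s=S["frame"][230:370,340:490]; u=T["frame"][120:230,365:475]; v=S["frame"][140:270,150:270]
b=[cv2.resize(a,(400,300),interpolation=cv2.INTER_NEAREST) for a in (t,s,u,v)]
cv2.imwrite("pics/zoom.png",np.vstack([np.hstack(b[:2]),np.hstack(b[2:])]))
E
```

```text
tcp px [-13.46347582 363.28490441] [745.42000822 161.14114299] 0.25
[[ 0.966 -0.     0.258]
 [-0.258 -0.001  0.966]
 [ 0.    -1.    -0.001]]
top 60 [247 156  20  20 306] [256.2 165.1] [0.593 0.2  ] [0.589 0.197] [0.58  0.189]
top 60 [200 174  11  11  97] [204.9 179.1] [0.559 0.323] [0.556 0.317] [0.548 0.305]
top 60 [263 203  11  11  97] [267.9 208.1] [0.489 0.169] [0.486 0.167] [0.481 0.161]
top 60 [219 217  11  12  94] [223.8 222.4] [0.455 0.273] [0.453 0.269] [0.449 0.259]
scene 60 [380 251  15  21 254] [386.8 261. ] [0.484 0.169] [0.497 0.171] [0.524 0.175]
scene 60 [437 258  18  22 278] [445.4 268.5] [0.451 0.273] [0.464 0.272] [0.494 0.269]
scene 60 [443 297  28  35 579] [456.4 314.1] [0.533 0.312] [0.544 0.31 ] [0.568 0.305]
scene 60 [369 304  29  30 680] [383.2 318.7] [0.597 0.203] [0.607 0.204] [0.627 0.206]
scene 150 [382 251  13  11 111] [388.1 256.2] [0.473 0.168] [0.486 0.17 ] [0.514 0.174]
scene 150 [441 258  14  12 116] [447.5 263.8] [0.439 0.274] [0.452 0.273] [0.482 0.27 ]
scene 150 [455 297  15  15 169] [462.  304.3] [0.51  0.317] [0.522 0.314] [0.548 0.309]
scene 150 [371 304  27  26 547] [383.8 316.8] [0.594 0.203] [0.603 0.204] [0.624 0.206]
```

View pics/zoom.png

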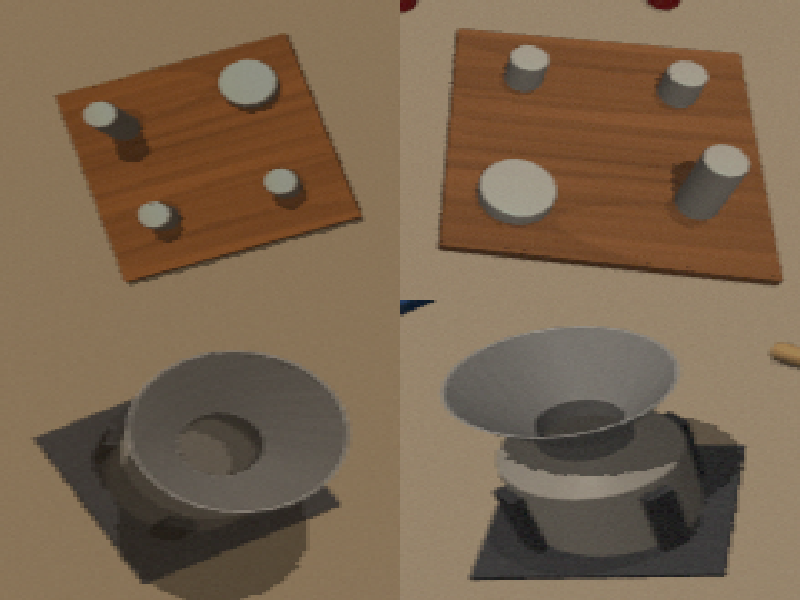

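```bash
cat >> h.py <<'E'
def shift(o,X):
    M=R.from_rotvec(o["orientation"]).as_matrix(); return (M.T@(np.array(X)-o["tcp_pos"])*1000).round(1)
E
python3 - <<'E'
from bench import r
from h import *
T=r.grab_frame("top");S=r.grab_frame("scene")
def circ(f,pts,z):
    P=np.array([plane(f,p,z)[:2] for p in pts]); A=np.c_[2*P,np.ones(len(P))]; s=np.linalg.lstsq(A,(P**2).sum(1),rcond=None)[0]
    return s[:2].round(4), np.sqrt(s[2]+s[:2]@s[:2]).round(4)
zt=lambda l:[(365+x*.275,120+(y-300)*110/300) for x,y in l]
zs=lambda l:[(150+(x-400)*.3,140+(y-300)*130/300) for x,y in l]
print(circ(T,zt([(128,440),(348,432),(240,352),(240,512),(162,376),(320,480)]),.165))
print(circ(S,zs([(443,390),(678,375),(570,329),(535,436),(480,348),(650,412)]),.165))
o=r.get_obs(); print(o["clock"])
for X in [(.486,.1685),(.4525,.271)]: print(shift(o,(*X,.23)))
E
```

```text
(array([ 0.5544, -0.1866]), np.float64(0.0614))
(array([ 0.5547, -0.1838]), np.float64(0.0624))
0.35
[ 426.2    1.2 -386.8]
[ 367.4    1.2 -296.4]
```

Request:
drive_tool:
  series:
    - [367, 0, -296, 0, 0, 0, 60]
    - [367, 0, -296, 0, 0, 0, 60]
    - [367, 0, -296, 0, 0, 0, 60]
    - [367, 0, -296, 0, 0, 0, 60]
    - [367, 0, -296, 0, 0, 0, 60]

```text
clock: 0.85
tcp_pos: [0.3225, 0.4486, 0.2314]
orientation: [-1.561, 0.205, -0.205]
contact_force: [0.4, -0.1, 0.3]
grip_width: 0.0599
```

```bash
cat > s.py <<'E'
import sys
from bench import r
from h import *
o=r.get_obs(); print(o["clock"],o["tcp_pos"].round(4),o["grip_width"],np.round(o["contact_force"],1),np.round(o["joints"],2)); print(R.from_rotvec(o["orientation"]).as_matrix().round(3).tolist())
for n,X in dict(A=(.486,.1685,.12),B=(.4525,.271,.12),F=(.5545,-.185,.23)).items(): print(n,shift(o,X))
E
python3 s.py
```

```text
0.85 [0.3225 0.4486 0.2314] 0.05994977747909182 [ 0.4 -0.1  0.3] [-1.13  0.28  0.08  1.86 -0.03  1.01  0.27]
[[0.966, 0.0, 0.258], [-0.258, 0.0, 0.966], [0.0, -1.0, 0.0]]
A [ 230.1  111.5 -228.5]
B [ 171.4  111.5 -138.1]
F [ 387.5    1.5 -552.4]
```

Request:
drive_tool:
  series:
    - [171, 50, -138, 0, 0, 0, 60]
    - [171, 111, -138, 0, 0, 0, 60]
    - [171, 111, -138, 0, 0, 0, 60]
    - [171, 111, -138, 0, 0, 0, 60]
    - [171, 111, -138, 0, 0, 0, 60]

```text
clock: 1.35
tcp_pos: [0.4532, 0.2699, 0.12]
orientation: [-1.56, 0.204, -0.205]
contact_force: [0.1, 0.8, -0.3]
grip_width: 0.0602
```

```bash
python3 s.py
python3 - <<'E'
from bench import r
from h import *
f=r.grab_frame("wrist"); im=f["frame"].copy()
for X,c in (((.4525,.271,.048),(0,0,255)),((.486,.1685,.048),(255,0,0)),((.548,.307,.087),(0,255,0))):
    p=proj(f,X); print(p); cv2.circle(im,tuple(int(v) for v in p),3,c,-1)
cv2.imwrite("pics/w1.png",im)
E
```

```text
1.35 [0.4532 0.2699 0.12  ] 0.06024138047803678 [ 0.1  0.8 -0.3] [-0.79  0.38  0.16  2.02 -0.09  0.75  0.74]
[[0.966, 0.001, 0.258], [-0.258, 0.001, 0.966], [0.001, -1.0, 0.001]]
A [ 57.8  -0.1 -89.5]
B [-1.  -0.   0.9]
F [ 215.2 -110.3 -413.3]
[324.0586212 208.8109635]
[208.54840013 279.9144561 ]
[410.57637077 341.68891241]
```

View pics/w1.png

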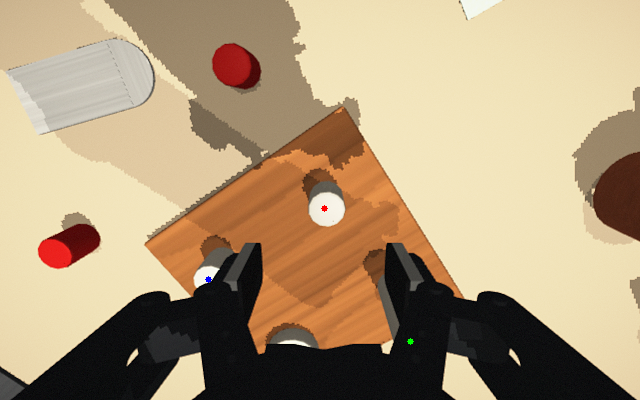

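The predicted top of cylinder B matches the picture at (326,209), so I'm descending on it.

Request:
drive_tool:
  series:
    - [-1, 40, 1, 0, 0, 0, 60]
    - [-1, 75, 1, 0, 0, 0, 60]
    - [-1, 95, 1, 0, 0, 0, 60]
    - [-1, 102, 1, 0, 0, 0, 60]
    - [-1, 102, 1, 0, 0, 0, 60]
  squeeze: 40

```text
clock: 1.9
tcp_pos: [0.4547, 0.2613, 0.014]
orientation: [-1.568, 0.212, -0.211]
contact_force: [1.1, 0.1, -0.3]
grip_width: 0.0598
```

Request:
drive_tool:
  series:
    - [0, 0, 0, 0, 0, 0, 20]
    - [0, 0, 0, 0, 0, 0, 20]
    - [0, 0, 0, 0, 0, 0, 20]
    - [0, 0, 0, 0, 0, 0, 20]
    - [0, 0, 0, 0, 0, 0, 20]
  squeeze: 40

```text
clock: 2.4
tcp_pos: [0.4559, 0.2626, 0.0156]
orientation: [-1.565, 0.21, -0.213]
contact_force: [-0.3, 2.0, 6.1]
grip_width: 0.027
```

```bash
python3 s.py
python3 - <<'E'
from bench import r
from h import *
f=r.grab_frame("scene")["frame"]; g=r.grab_frame("top")["frame"]; w=r.grab_frame("wrist")["frame"]
b=[cv2.resize(f[200:380,320:500],(400,400)),cv2.resize(w,(400,250))]
cv2.imwrite("pics/g1.png",np.hstack([b[0],cv2.copyMakeBorder(b[1],0,150,0,0,0)]))
cv2.imwrite("pics/g1t.png",cv2.resize(g[100:300,120:400],(700,500)))
E
```

```text
2.4 [0.4559 0.2626 0.0156] 0.026959604598415343 [-0.3  2.   6.1] [-0.75  0.55  0.13  2.07 -0.12  0.53  0.77]
[[0.964, 0.001, 0.266], [-0.266, -0.005, 0.964], [0.002, -1.0, -0.005]]
A [  54.3 -103.9  -83.2]
B [  -5.3 -104.4    6.8]
F [ 214.5 -212.  -406.2]
```

View pics/g1.png

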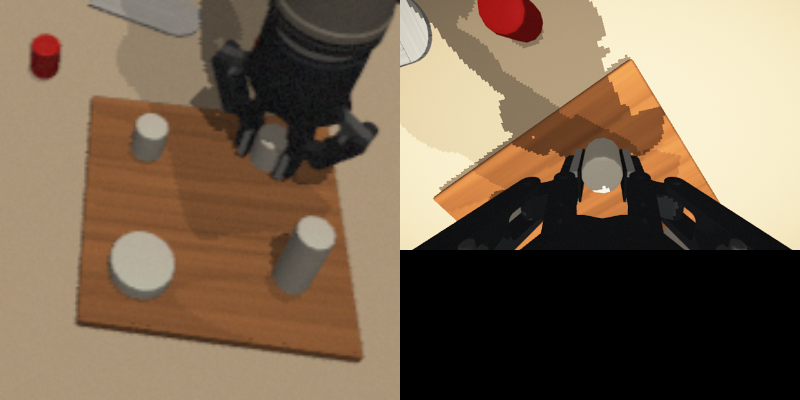

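View pics/g1t.png

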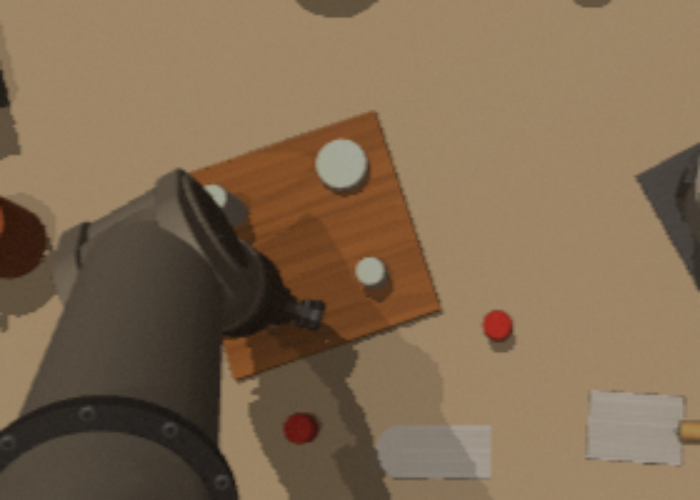

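Cylinder B is between the pads, about 5 mm off the pad centre. Lifting it and looking again.

Request:
drive_tool:
  series:
    - [0, -15, 0, 0, 0, 0, 20]
    - [0, -50, 0, 0, 0, 0, 20]
    - [0, -100, 0, 0, 0, 0, 20]
    - [0, -150, 0, 0, 0, 0, 20]
    - [0, -200, 0, 0, 0, 0, 20]

```text
clock: 3.05
tcp_pos: [0.4552, 0.2631, 0.2181]
orientation: [-1.565, 0.21, -0.213]
contact_force: [0.5, 1.3, -1.2]
grip_width: 0.0271
```

```bash
python3 s.py
python3 - <<'E'
from bench import r
from h import *
f=r.grab_frame("scene")["frame"]; w=r.grab_frame("wrist")["frame"]
cv2.imwrite("pics/g2.png",np.hstack([cv2.resize(f[100:380,320:640],(400,350)),cv2.resize(w[100:350,180:466],(400,350))]))
E
```

```text
3.05 [0.4552 0.2631 0.2181] 0.0271491100822832 [ 0.5  1.3 -1.2] [-0.81  0.25  0.19  1.93 -0.05  0.97  0.71]
[[0.964, 0.001, 0.266], [-0.266, -0.005, 0.964], [0.002, -1.0, -0.005]]
A [ 54.6  98.6 -82.5]
B [-5.  98.1  7.4]
F [ 215.    -9.5 -405.5]
```

View pics/g2.png

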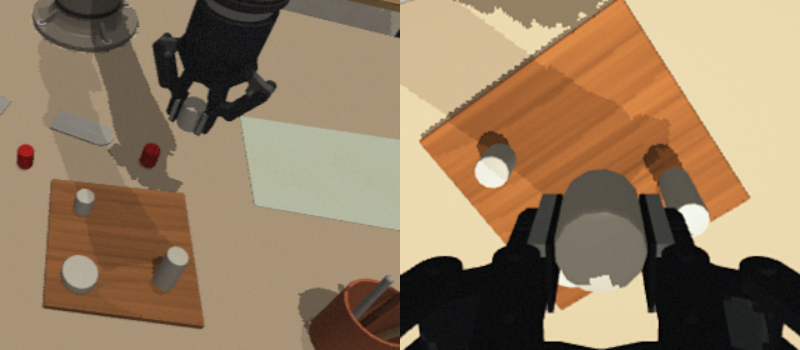

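Request:
drive_tool:
  series:
    - [220, -12, -405, 0, 0, 0, 20]
    - [220, -12, -405, 0, 0, 0, 20]
    - [220, -12, -405, 0, 0, 0, 20]
    - [220, -12, -405, 0, 0, 0, 20]
    - [220, -12, -405, 0, 0, 0, 20]

```text
clock: 3.65
tcp_pos: [0.5137, 0.0187, 0.226]
orientation: [-1.555, 0.203, -0.22]
contact_force: [0.5, 0.9, -0.8]
grip_width: 0.0269
```

```bash
python3 s.py
```

```text
3.65 [0.5137 0.0187 0.226 ] 0.026913398954766733 [ 0.5  0.9 -0.8] [-0.45  0.21  0.34  1.97 -0.09  0.96  1.24]
[[0.964, 0.011, 0.266], [-0.266, 0.004, 0.964], [0.01, -1.0, 0.007]]
A [-67.7 106.3 136.3]
B [-127.2  106.3  226.2]
F [  93.5   -4.2 -185.5]
```

Request:
drive_tool:
  series:
    - [98, -4, -185, 0, 0, 0, 20]
    - [98, -4, -185, 0, 0, 0, 20]
    - [98, -4, -185, 0, 0, 0, 20]
    - [98, -4, -185, 0, 0, 0, 20]
    - [98, -4, -185, 0, 0, 0, 20]

```text
clock: 4.15
tcp_pos: [0.558, -0.193, 0.23]
orientation: [-1.558, 0.209, -0.227]
contact_force: [-0.6, -0.4, 0.0]
grip_width: 0.0272
```

```bash
python3 s.py
python3 - <<'E'
from bench import r
from h import *
f=r.grab_frame("scene")["frame"]; w=r.grab_frame("wrist")["frame"]
cv2.imwrite("pics/f1.png",np.hstack([cv2.resize(f[50:330,100:420],(400,350)),cv2.resize(w,(400,350))]))
E
```

```text
4.15 [ 0.558 -0.193  0.23 ] 0.02721568997502163 [-0.6 -0.4  0. ] [-0.12  0.35  0.44  1.8  -0.18  1.02  1.69]
[[0.962, 0.012, 0.274], [-0.274, -0.0, 0.962], [0.011, -1.0, 0.003]]
A [-169.5  109.1  327.5]
B [-229.8  108.7  416.9]
F [-5.5 -0.1  6.7]
```

View pics/f1.png

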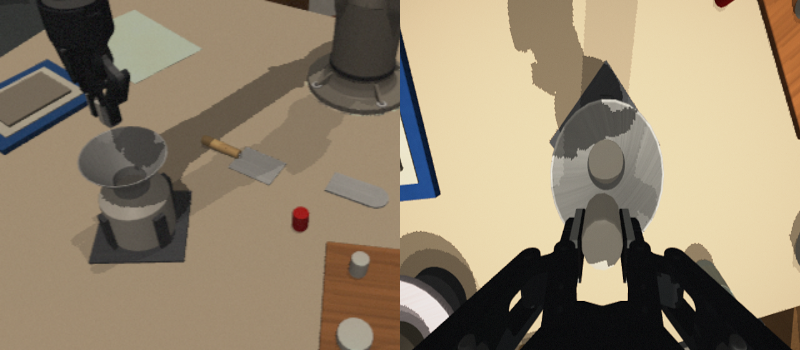

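Request:
drive_tool:
  series:
    - [0, 20, 6, 0, 0, 0, 20]
    - [0, 40, 6, 0, 0, 0, 20]
    - [0, 58, 6, 0, 0, 0, 20]
    - [0, 58, 6, 0, 0, 0, 20]
    - [0, 58, 6, 0, 0, 0, 20]

```text
clock: 4.75
tcp_pos: [0.5602, -0.1807, 0.1715]
orientation: [-1.555, 0.206, -0.221]
contact_force: [0.1, -0.6, -0.8]
grip_width: 0.0269
```

```bash
python3 s.py
python3 - <<'E'
from bench import r
from h import *
f=r.grab_frame("scene")["frame"]; w=r.grab_frame("wrist")["frame"]
cv2.imwrite("pics/f2.png",np.hstack([cv2.resize(f[100:280,100:300],(400,350)),cv2.resize(w,(400,350))]))
E
```

```text
4.75 [ 0.5602 -0.1807  0.1715] 0.026851764289557326 [ 0.1 -0.6 -0.8] [-0.11  0.42  0.42  1.85 -0.22  0.9   1.7 ]
[[0.963, 0.01, 0.269], [-0.269, 0.004, 0.963], [0.008, -1.0, 0.006]]
A [-165.8   52.   316. ]
B [-225.6   52.1  405.8]
F [ -3.9 -58.6  -5.4]
```

View pics/f2.png

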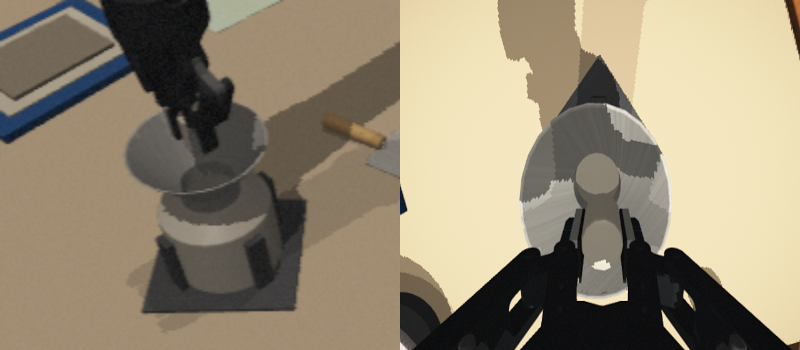

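Request:
drive_tool:
  series:
    - [0, 2, -4, 0, 0, 0, 20]
    - [0, 2, -4, 0, 0, 0, 20]
    - [0, 2, -4, 0, 0, 0, 50]
    - [0, 2, -4, 0, 0, 0, 50]
    - [0, 2, -4, 0, 0, 0, 50]

```text
clock: 5.35
tcp_pos: [0.5601, -0.1856, 0.1707]
orientation: [-1.556, 0.205, -0.224]
contact_force: [0.5, 0.1, -1.6]
grip_width: 0.0501
```

Request:
drive_tool:
  series:
    - [0, -30, 0, 0, 0, 0, 50]
    - [0, -60, 0, 0, 0, 0, 50]
    - [0, -60, 0, 0, 0, 0, 50]

```text
clock: 5.65
tcp_pos: [0.5617, -0.1869, 0.2348]
orientation: [-1.556, 0.2, -0.23]
contact_force: [0.2, 0.4, -0.3]
grip_width: 0.0499
```

```bash
python3 s.py
python3 - <<'E'
from bench import r
from h import *
f=r.grab_frame("scene")["frame"]; w=r.grab_frame("wrist")["frame"]
cv2.imwrite("pics/f3.png",np.hstack([cv2.resize(f[100:280,100:300],(400,350)),cv2.resize(w,(400,350))]))
E
```

```text
5.65 [ 0.5617 -0.1869  0.2348] 0.04986395885053295 [ 0.2  0.4 -0.3] [-0.13  0.35  0.44  1.79 -0.18  1.02  1.68]
[[0.963, 0.019, 0.27], [-0.27, 0.001, 0.963], [0.018, -1.0, 0.007]]
A [-171.   113.8  320.9]
B [-230.9  113.3  410.6]
F [-7.5  4.7 -0.2]
```

View pics/f3.png

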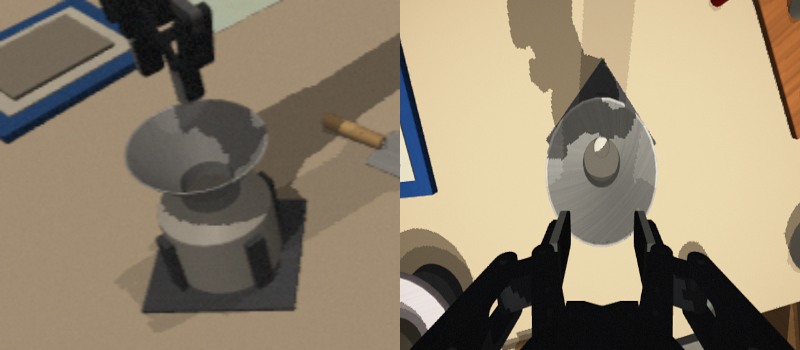

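B dropped through: its white end shows in the throat and the fingers are empty. Going to A next.

Request:
drive_tool:
  series:
    - [-171, 0, 321, 0, 0, 1, 60]
    - [-171, 0, 321, 0, 0, 1, 60]
    - [-171, 0, 321, 0, 0, 1, 60]
    - [-171, 0, 321, 0, 0, 1, 60]
    - [-171, 0, 321, 0, 0, 1, 60]

```text
clock: 6.25
tcp_pos: [0.5044, 0.0603, 0.2299]
orientation: [-1.554, 0.218, -0.21]
contact_force: [1.1, 0.5, 0.5]
grip_width: 0.06
```

```bash
python3 s.py
```

```text
6.25 [0.5044 0.0603 0.2299] 0.06004383060211622 [1.1 0.5 0.5] [-0.53  0.21  0.34  1.97 -0.09  0.99  1.15]
[[0.963, -0.005, 0.27], [-0.27, 0.007, 0.963], [-0.006, -1.0, 0.006]]
A [-46.2 110.8  98.7]
B [-106.1  111.6  188.3]
F [ 114.4   -2.  -222.6]
```

Request:
drive_tool:
  series:
    - [-46, 30, 99, 0, 0, 0, 60]
    - [-46, 60, 99, 0, 0, 0, 60]
    - [-46, 100, 99, 0, 0, 0, 60]
    - [-46, 111, 99, 0, 0, 0, 60]
    - [-46, 111, 99, 0, 0, 0, 60]

```text
clock: 6.75
tcp_pos: [0.4826, 0.1688, 0.1158]
orientation: [-1.559, 0.222, -0.202]
contact_force: [-0.8, -0.0, 1.2]
grip_width: 0.0597
```

```bash
python3 s.py
python3 - <<'E'
from bench import r
from h import *
T=r.grab_frame("top");f=r.grab_frame("wrist"); im=f["frame"].copy()
for X,c in (((.486,.1685,.048),(255,0,0)),((.548,.307,.087),(0,255,0))):
    p=proj(f,X); print(p); cv2.circle(im,tuple(int(v) for v in p),3,c,-1)
cv2.imwrite("pics/w2.png",im)
E
```

```text
6.75 [0.4826 0.1688 0.1158] 0.05971499298527313 [-0.8 -0.   1.2] [-0.65  0.37  0.24  2.05 -0.14  0.74  0.98]
[[0.964, -0.012, 0.267], [-0.267, 0.003, 0.964], [-0.013, -1.0, -0.0]]
A [ 3.3 -4.3  0.6]
B [-56.4  -3.5  90.4]
F [ 162.3 -116.3 -321.8]
[323.71293485 213.66771632]
[563.23746409 267.72051905]
```

View pics/w2.png

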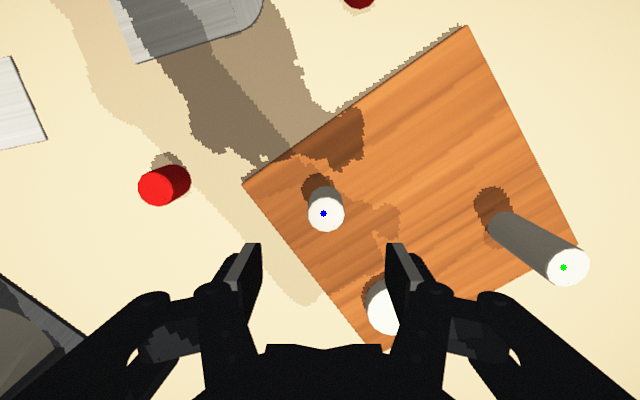

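Predicted A is at (324,214) and the picture shows (326,214). I'm descending slowly in two stages.

Request:
drive_tool:
  series:
    - [4, 20, 1, 0, 0, -0.7, 60]
    - [4, 40, 1, 0, 0, -0.7, 60]
    - [4, 55, 1, 0, 0, -0.7, 60]
    - [4, 62, 1, 0, 0, -0.7, 60]
    - [4, 62, 1, 0, 0, -0.7, 60]

```text
clock: 7.35
tcp_pos: [0.4903, 0.1676, 0.0579]
orientation: [-1.557, 0.211, -0.22]
contact_force: [-0.6, -0.8, -0.1]
grip_width: 0.0598
```

```bash
python3 s.py
```

```text
7.35 [0.4903 0.1676 0.0579] 0.05980367834657572 [-0.6 -0.8 -0.1] [-0.63  0.47  0.22  2.08 -0.17  0.6   1.01]
[[0.962, 0.006, 0.271], [-0.271, 0.003, 0.962], [0.005, -1.0, 0.004]]
A [ -4.  -62.2  -0.1]
B [-64.1 -62.1  89.5]
F [ 158.4 -172.6 -321.3]
```

Request:
drive_tool:
  series:
    - [-4, 10, 0, 0, 0, 0, 60]
    - [-4, 20, 0, 0, 0, 0, 60]
    - [-4, 30, 0, 0, 0, 0, 60]
    - [-4, 40, 0, 0, 0, 0, 60]
    - [-4, 40, 0, 0, 0, 0, 60]

```text
clock: 7.85
tcp_pos: [0.4857, 0.1684, 0.0163]
orientation: [-1.558, 0.213, -0.219]
contact_force: [-0.6, -0.2, -0.6]
grip_width: 0.06
```

```bash
python3 s.py
```

```text
7.85 [0.4857 0.1684 0.0163] 0.05995098302108081 [-0.6 -0.2 -0.6] [-0.61  0.54  0.19  2.1  -0.2   0.51  1.03]
[[0.962, 0.004, 0.271], [-0.271, 0.001, 0.962], [0.003, -1.0, 0.002]]
A [   0.6 -103.6    0.4]
B [ -59.5 -103.6   90. ]
F [ 162.8 -213.9 -321. ]
```

Request:
drive_tool:
  series:
    - [0, -2, 0, 0, 0, 0, 20]
    - [0, -2, 0, 0, 0, 0, 20]
    - [0, -2, 0, 0, 0, 0, 20]
    - [0, -2, 0, 0, 0, 0, 20]
    - [0, -2, 0, 0, 0, 0, 20]
  squeeze: 40

```text
clock: 8.35
tcp_pos: [0.486, 0.1685, 0.0187]
orientation: [-1.558, 0.212, -0.219]
contact_force: [-1.6, -0.8, 4.3]
grip_width: 0.0267
```

Request:
drive_tool:
  series:
    - [0, -15, 0, 0, 0, 0, 20]
    - [0, -50, 0, 0, 0, 0, 20]
    - [0, -100, 0, 0, 0, 0, 20]
    - [0, -150, 0, 0, 0, 0, 20]
    - [0, -200, 0, 0, 0, 0, 20]

```text
clock: 8.85
tcp_pos: [0.4845, 0.1679, 0.2205]
orientation: [-1.558, 0.213, -0.219]
contact_force: [0.6, 0.7, -0.5]
grip_width: 0.0268
```

```bash
python3 s.py
python3 - <<'E'
from bench import r
from h import *
f=r.grab_frame("scene")["frame"]; w=r.grab_frame("wrist")["frame"]
cv2.imwrite("pics/g3.png",np.hstack([cv2.resize(f[100:380,320:640],(400,350)),cv2.resize(w[100:350,180:466],(400,350))]))
E
```

```text
8.85 [0.4845 0.1679 0.2205] 0.026769771599900228 [ 0.6  0.7 -0.5] [-0.71  0.22  0.29  1.97 -0.08  0.96  0.92]
[[0.962, 0.004, 0.271], [-0.271, 0.001, 0.962], [0.004, -1.0, 0.002]]
A [  0.9 100.5   0.8]
B [-59.2 100.5  90.3]
F [ 163.2   -9.7 -320.6]
```

View pics/g3.png

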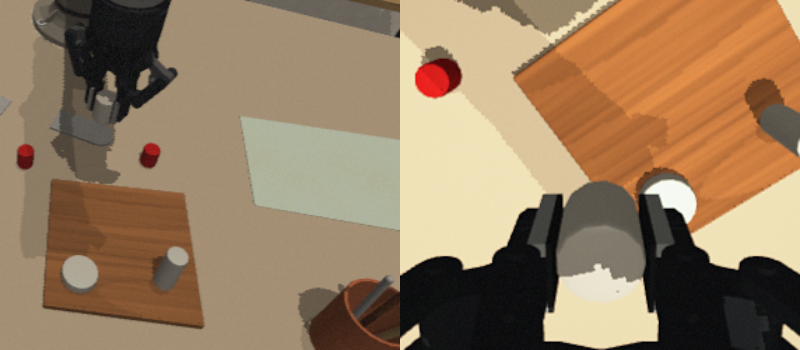

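A is held centrally, the post is still standing, and the disc hasn't moved.

Request:
drive_tool:
  series:
    - [163, -12, -320, 0, 0, 0, 20]
    - [163, -12, -320, 0, 0, 0, 20]
    - [163, -12, -320, 0, 0, 0, 20]
    - [163, -12, -320, 0, 0, 0, 20]
    - [163, -12, -320, 0, 0, 0, 20]

```text
clock: 9.45
tcp_pos: [0.5359, -0.078, 0.2299]
orientation: [-1.55, 0.205, -0.226]
contact_force: [1.4, 1.2, -1.2]
grip_width: 0.0269
```

```bash
python3 s.py
```

```text
9.45 [ 0.5359 -0.078   0.2299] 0.026896550033587322 [ 1.4  1.2 -1.2] [-0.33  0.26  0.44  1.91 -0.14  0.98  1.47]
[[0.962, 0.015, 0.271], [-0.272, 0.008, 0.962], [0.012, -1.0, 0.012]]
A [-116.3  111.2  222.4]
B [-176.3  111.5  312. ]
F [ 47.   -0.7 -97.9]
```

Request:
drive_tool:
  series:
    - [47, 0, -98, 0, 0, 0.8, 20]
    - [47, 0, -98, 0, 0, 0.8, 20]
    - [47, 0, -98, 0, 0, 0.8, 20]
    - [47, 0, -98, 0, 0, 0.8, 20]
    - [47, 0, -98, 0, 0, 0.8, 20]

```text
clock: 9.95
tcp_pos: [0.5542, -0.1834, 0.2284]
orientation: [-1.547, 0.216, -0.213]
contact_force: [0.2, -0.3, -1.1]
grip_width: 0.027
```

```bash
python3 s.py
```

```text
9.95 [ 0.5542 -0.1834  0.2284] 0.026972353261507473 [ 0.2 -0.3 -1.1] [-0.15  0.35  0.47  1.8  -0.2   1.03  1.7 ]
[[0.963, -0.0, 0.27], [-0.27, 0.013, 0.963], [-0.004, -1.0, 0.013]]
A [-160.4  113.   319. ]
B [-220.3  114.4  408.6]
F [ 0.7 -1.6 -1.4]
```

Request:
drive_tool:
  series:
    - [1, 20, -2, 0, 0, 0, 20]
    - [1, 40, -2, 0, 0, 0, 20]
    - [1, 57, -2, 0, 0, 0, 20]
    - [1, 57, -2, 0, 0, 0, 20]
    - [1, 57, -2, 0, 0, 0, 20]

```text
clock: 10.45
tcp_pos: [0.5548, -0.1829, 0.1715]
orientation: [-1.546, 0.214, -0.21]
contact_force: [-1.1, 0.2, -1.0]
grip_width: 0.0268
```

```bash
python3 s.py
```

```text
10.45 [ 0.5548 -0.1829  0.1715] 0.026801121924626494 [-1.1  0.2 -1. ] [-0.13  0.42  0.45  1.86 -0.24  0.92  1.74]
[[0.963, -0.001, 0.268], [-0.268, 0.014, 0.963], [-0.004, -1.0, 0.013]]
A [-160.2   56.5  319.4]
B [-219.9   57.9  409.2]
F [ -0.  -58.5  -1.3]
```

Request:
drive_tool:
  series:
    - [0, 2, -2, 0, 0, 0, 20]
    - [0, 2, -2, 0, 0, 0, 50]
    - [0, 2, -2, 0, 0, 0, 50]
    - [0, 2, -2, 0, 0, 0, 50]
    - [0, 2, -2, 0, 0, 0, 50]

```text
clock: 10.95
tcp_pos: [0.5544, -0.1849, 0.1697]
orientation: [-1.546, 0.214, -0.211]
contact_force: [-0.4, -0.7, 0.2]
grip_width: 0.0498
```

Request:
drive_tool:
  series:
    - [0, -30, 0, 0, 0, 0, 50]
    - [0, -60, 0, 0, 0, 0, 50]
    - [0, -90, 0, 0, 0, 0, 50]
    - [0, -90, 60, 0, 0, 0, 50]
    - [0, -90, 100, 0, 0, 0, 50]

```text
clock: 11.45
tcp_pos: [0.5819, -0.0907, 0.2628]
orientation: [-1.546, 0.215, -0.217]
contact_force: [0.0, 2.0, -0.1]
grip_width: 0.0501
```

Request:
drive_tool:
  series:
    - [-20, 0, 50, 0, 0, 0, 50]
    - [-20, 0, 80, 0, 0, 0, 50]
    - [-20, 0, 80, 0, 0, 0, 50]
    - [-20, 0, 80, 0, 0, 0, 50]
    - [-20, 0, 80, 0, 0, 0, 50]

```text
clock: 11.95
tcp_pos: [0.5843, -0.01, 0.264]
orientation: [-1.547, 0.217, -0.219]
contact_force: [0.0, -0.3, -0.1]
grip_width: 0.0502
```

```bash
python3 s.py
python3 - <<'E'
from bench import r
from h import *
S=r.grab_frame("scene")["frame"]; T=r.grab_frame("top"); t=T["frame"]
cv2.imwrite("pics/e1.png",np.hstack([cv2.resize(S,(400,250)),cv2.resize(t,(400,250))]))
cv2.imwrite("pics/e2.png",np.hstack([cv2.resize(S[140:260,150:270],(400,400)),cv2.resize(t[120:230,365:475],(400,400))]))
hsv=cv2.cvtColor(t,cv2.COLOR_BGR2HSV)[140:250,180:300]
k,l,st,c=cv2.connectedComponentsWithStats(((hsv[...,1]<60)&(hsv[...,2]>60)).astype(np.uint8))
for i in range(1,k):
    if st[i,4]>20: print(st[i,4],c[i]+[180,140],plane(T,c[i]+[180,140],.087).round(3))
E
```

```text
11.95 [ 0.5843 -0.01    0.264 ] 0.05022010938883653 [ 0.  -0.3 -0.1] [-0.42  0.31  0.42  1.77 -0.15  1.09  1.35]
[[0.962, 0.003, 0.275], [-0.275, 0.013, 0.961], [-0.001, -1.0, 0.013]]
A [-143.4  146.   142.8]
B [-203.8  147.2  232.1]
F [  19.5   31.6 -176.8]
308 [256.25324675 165.18181818] [0.58  0.189 0.087]
98 [204.84693878 179.09183673] [0.548 0.306 0.087]
```

View pics/e1.png

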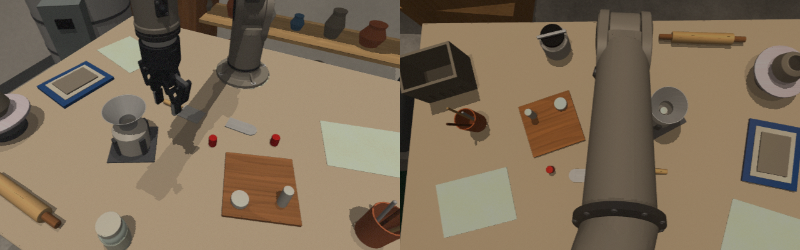

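View pics/e2.png

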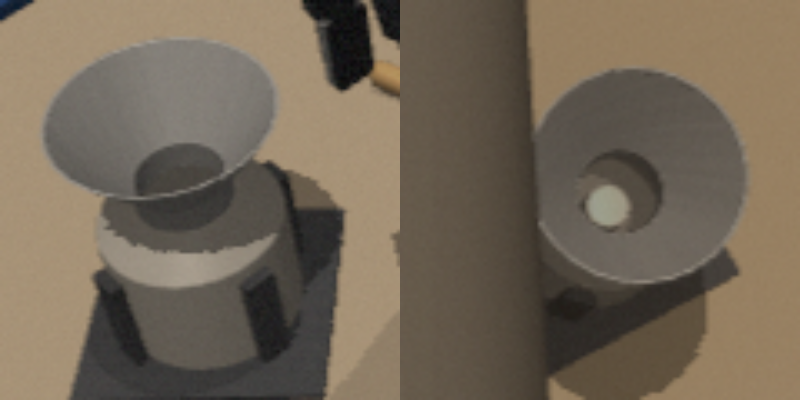

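Only one white end shows in the throat, at about (422,176) in the top view. I need to see whether A cleared the throat, so I'll work out where it must be and look from the wrist camera.

Run:
```python
from bench import r
from h import *
T=r.grab_frame("top"); im=T["frame"][150:200,405:450]
g=cv2.cvtColor(im,cv2.COLOR_BGR2GRAY); m=(g>150).astype(np.uint8)
k,l,st,c=cv2.connectedComponentsWithStats(m)
for i in range(1,k):
    if st[i,4]>20:
        p=c[i]+[405,150]; print(st[i],p)
        for z in (.044,.08,.1,.12): print(z,plane(T,p,z).round(3), 'diam at z', (2*np.sqrt(st[i,4]/np.pi)*(ray(T,p)[0][2]-z)/439.5).round(4))
w=r.grab_frame("wrist"); print(ray(w,(320,200)), proj(w,(.5545,-.185,.1)))
```

```text
[13 22  9 10 64] [421.4375   176.390625]
0.044 [ 0.562 -0.192  0.044] diam at z 0.0209
0.08 [ 0.554 -0.185  0.08 ] diam at z 0.0201
0.1 [ 0.55  -0.181  0.1  ] diam at z 0.0197
0.12 [ 0.546 -0.177  0.12 ] diam at z 0.0193
(array([0.51398021, 0.00819746, 0.40805535]), array([ 0.27736629, -0.07626081, -0.95780531])) [148.74426732 200.11452941]
```

Request:
drive_tool:
  series:
    - [80, 0, -177, 0, 0, 0, 50]
    - [80, 0, -177, 0, 0, 0, 50]
    - [80, 0, -177, 0, 0, 0, 50]
    - [80, 0, -177, 0, 0, 0, 50]
    - [80, 0, -177, 0, 0, 0, 50]

```text
clock: 12.65
tcp_pos: [0.6108, -0.2117, 0.2618]
orientation: [-1.55, 0.226, -0.229]
contact_force: [-0.9, -0.1, 0.2]
grip_width: 0.0502
```

Run:
```python
from bench import r
from h import *
o=r.get_obs(); print(o["tcp_pos"])
w=r.grab_frame("wrist"); print(ray(w,(320,200)))
for z in (.165,.098,.08,.044,.008): print(z,proj(w,(.5545,-.185,z)))
p=proj(w,(.5545,-.185,.1)).astype(int); y,x=max(p[1]-90,0),max(p[0]-90,0)
print(x,y); cv2.imwrite("pics/w3.png",cv2.resize(w["frame"][y:y+180,x:x+180],(540,540)))
```

```text
[ 0.61079793 -0.21172045  0.26178164]
(array([ 0.54070399, -0.19193351,  0.40575281]), array([ 0.27637892, -0.08437575, -0.95741015]))
0.165 [334.52525391 121.77816999]
0.098 [331.48806762 118.42052912]
0.08 [330.88281173 117.75141246]
0.044 [329.85130828 116.61107472]
0.008 [329.00493612 115.67540154]
241 28
```

View pics/w3.png

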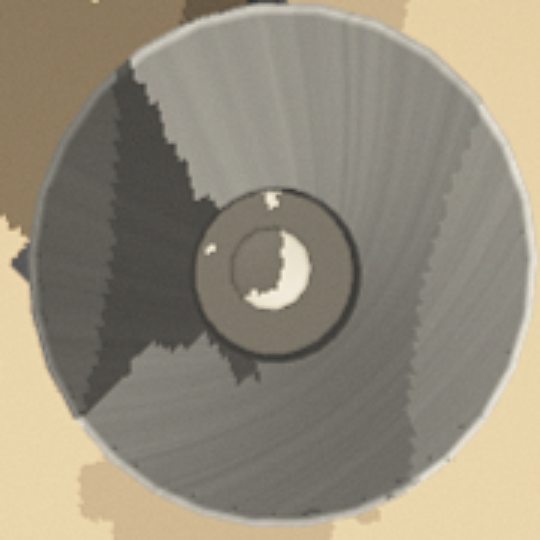

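Run:
```python
from bench import r
from h import *
T=r.grab_frame("top");w=r.grab_frame("wrist"); g=cv2.cvtColor(T["frame"],cv2.COLOR_BGR2GRAY)
print(g[165:188:1,412:434])
for p in ((421.4,176.4),(422.2,176.4),(421.8,176.0)):
    P=tri([T,w],[p,(331.3,117.7)]); print(P.round(4),(proj(T,P)-p).round(2),(proj(w,P)-[331.3,117.7]).round(2))
print(r.get_obs()["clock"])
```

```text
[[ 81  78  79  80  71  67  78  80  78  81  79  80  80  79  77  70  61  58
   53  50  51  52]
 [ 82  82  80  76  77  80  82  80  80  82  78  81  80  80  78  80  74  64
   60  54  54  49]
 [ 82  82  81  81  80  79  79  81  80  81  78  79  81  79  80  80  79  73
   62  54  55  50]
 [ 83  82  78  79  81  81  80  80  79  78  79  78  78  80  81  79  79  79
   75  64  58  52]
 [ 82  87  85  80  81  80  81  80  81  81  79  78  80  78  76  79  80  80
   79  77  64  55]
 [ 85  86  81  81  79  81  80  79  80  81  81  80  80  80  78  78  81  81
   80  79  73  61]
 [ 85  92  89  81  80  80  78  97 119 135 140 128 106  87  81  78  77  80
   79  78  80  71]
 [ 86  84  80  80  80  90 116 140 145 144 142 140 138 106  79  80  79  81
   81  80  77  76]
 [ 86  82  82  80  75 113 143 151 147 143 145 143 110  79  75  78  80  80
   80  79  80  79]
 [ 88  89  85  73  85 129 149 115  83  82  82 122 109  79  78  78  81  77
   77  79  79  77]
 [ 89  93  86  72 109 142 151 114  79  78  79  80  81  76  79  78  79  80
   79  79  79  79]
 [ 88  91  71  62 110 142 120  81  80  78  79  78  80  78  79  79  80  80
   
[... 506 characters left out ...]
 102  88  69  66  70  65  65  75  78  79  78  80
   80  71  62  60]
 [ 96  94  93  95  95  94  96  96  89  80  66  63  77  79  80  80  70  66
   65  59  58  59]
 [ 95  98  95  96  96  95  97  97  98  99  99 103  96  94  96 105 104  75
   86  79  57  58]
 [ 95  97  96  96  95  95  96  96  98  99  99  98  98  99 100  99  99 100
  100  97  76  57]
 [ 97  97  96  95  95  97  96  96  98 100  98  99  98 101 100  99 100 101
   99  99  99  77]
 [ 98  97  96  98  98  97  95  97  96  98  98  99  98  99 102 102 102 101
  100 102 101  77]]
[ 0.5522 -0.1788  0.1024] [-0.8  -1.06] [-2.43 -1.96]
[ 0.5515 -0.1793  0.1076] [-0.94 -1.25] [-2.91 -2.36]
[ 0.552  -0.1789  0.1069] [-0.77 -1.03] [-2.39 -1.93]
12.8
```

Request:
drive_tool:
  series:
    - [10, 20, 10, 0, 0, 0, 50]
    - [10, 40, 10, 0, 0, 0, 50]
    - [10, 40, 10, 0, 0, 0, 50]
    - [10, 40, 10, 0, 0, 0, 50]
    - [10, 40, 10, 0, 0, 0, 50]

```text
clock: 13.3
tcp_pos: [0.6254, -0.1943, 0.2227]
orientation: [-1.545, 0.216, -0.22]
contact_force: [0.1, -0.2, 0.4]
grip_width: 0.0504
```

Run:
```python
from bench import r
from h import *
r.grab_frame("top")
o=r.get_obs(); print(o["tcp_pos"],o["contact_force"].round(1))
w=r.grab_frame("wrist"); C,d=ray(w,(320,200)); print(C,d)
for z in (.115,.098,.08,.044,.008):
    q=[proj(w,(.5545+a,-.185+b,z)) for a,b in ((0,.014),(0,-.014))]; print(z,proj(w,(.5545,-.185,z)).round(1),np.linalg.norm(q[0]-q[1]).round(1))
p=proj(w,(.5545,-.185,.1)).astype(int); y,x=max(p[1]-50,0),max(p[0]-50,0)
print(x,y); cv2.imwrite("pics/w4.png",cv2.resize(w["frame"][y:y+100,x:x+100],(600,600),interpolation=cv2.INTER_CUBIC))
```

```text
[ 0.62543426 -0.19451649  0.22277269] [0.7 0.1 0.2]
[ 0.55489117 -0.17632461  0.36673344] [ 0.27885201 -0.07590649 -0.95740197]
0.115 [307.7 108.9] 36.0
0.098 [308.3 108.7] 33.8
0.08 [309.  108.5] 31.7
0.044 [310.  108.3] 28.1
0.008 [310.9 108.1] 25.3
258 58
```

View pics/w4.png

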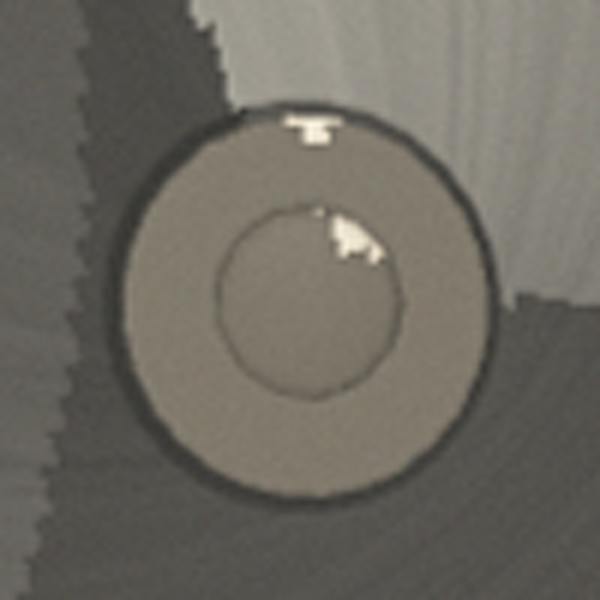

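The end face is 31 px wide. For a 28 mm end on the axis I'd expect 31.7 px at z = 0.080 and 28.1 px at 0.044. So A stands on B, below the throat, with its centre about 0.10 m below the rim. Backing the arm off, then handing in.

Request:
drive_tool:
  series:
    - [0, -30, 0, 0, 0, 0, 50]
    - [0, -60, 0, 0, 0, 0, 50]
    - [0, -60, 0, 0, 0, 0, 50]
    - [0, -60, 0, 0, 0, 0, 50]
    - [0, -60, 0, 0, 0, 0, 50]

```text
clock: 13.9
tcp_pos: [0.6246, -0.1952, 0.2821]
orientation: [-1.545, 0.217, -0.22]
contact_force: [0.2, -0.1, 0.3]
grip_width: 0.05
```

Run:
```python
from bench import r
o=r.get_obs(); print(o["clock"],o["tcp_pos"],o["contact_force"].round(1)); print(r.hand_in())
```

```text
13.9 [ 0.62464462 -0.19517636  0.28210209] [ 0.2 -0.1  0.3]
the job is handed in; nothing more can be done
None
```

I let both milling cylinders go just above the funnel rim, with their bottoms about 0–5 mm above it. I handed the job in at 13.9 s; no verdict was reported.

**Cylinders:** The last wrist view down the throat shows one upright white end on the axis, 31 px wide. I expected 31.7 px for a top at z ≈ 0.08 and 28.1 px for one at 0.044, so A most likely stands on B. That puts A's centre about 103 mm below the rim. I did not see B directly in that view; I infer it lies underneath. After its own drop, its white end showed in the throat and the fingers were empty.

**Post and other pieces:** In the top view after the second drop, the post stood within about 1 mm of where it started and the disc had not moved. I went near neither the red look-alikes nor the second jar. The arm was clear of everything at the end, with contact force under 0.5 N.

**Checks that disagreed:**
- **Grasp of B:** the tool sat about 9 mm off target. The hold was still good, and I corrected for it over the funnel.
- **Height of the visible end:** a two-view triangulation gave z ≈ 0.10–0.11, with 2–3 px residuals. I distrusted it because it mixed images from different moments and the edge in the top view was partly in shadow. I relied on the size measured in a closer picture taken with the arm held still.

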